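# Push the piston train home and close the keeper

## Robot

A 6-joint arm with a two-finger parallel gripper is mounted at the origin on a cart in front of the work surface, level with it; the furniture and walls round the work are solid. World frame = base frame: x ahead of the robot, y to its left, z up, the work surface at z = 0. Lengths are in m, angles in rad, forces in N, time in s.
With the tool pointing down it reaches from about 0.2 to 0.875 m from the base axis. Payload 3.4 kg.
Tool frame: the origin (TCP) lies between the finger pads; the fingertips stand 25 mm ahead of it and the grasp point (between the pads) lies 6 mm ahead of it (r.nose_length is the z of the fingertips in the tool frame, in m); z points along the fingers, y is the line along which they close (so a half turn about z gives the same grasp; the last joint's range is limited). The gripper opens to 94 mm and grips with 3 to 60 N. Pads are 16 mm wide; open, the fingers measure 119 mm over their backs; the gripper's body (75 mm by 177 mm) begins 78 mm behind the grasp point.
Start: joints at [-1.442, 0.276, 1.505, -0, 1.361, -0.121], TCP at [0.142, -0.557, 0.23] pointing down, gripper open.
Joint ranges: [-2.89, 2.89], [-0.75, 2.08], [0.22, 2.7], [-1.18, 4.32], [0.11, 2.71], [-2.7, 2.7]. Speed limits (rad/s): [2.57, 2.57, 3.14, 3.14, 3.14, 3.14].

## Interface

Orientations are given as a unit quaternion [w, x, y, z].
In Python, from plant import r, gripper_to, inverse_kinematics, vision, models, telemetry gives the robot as it stands. Calls block until the motion is done:
- r.move_to(position, orientation): joint-space move of the TCP to a pose.
- r.move_l(position, rot=None, vel=0.15, guard=None): straight line of the TCP; rot=None keeps the orientation; vel is the mean speed in m/s. With guard (N) it stops when the force on the tool has changed by that much, and returns True; else False.
- r.movej(angles): joint-space move.
- gripper_to(opening, f_grip=None): finger opening in m; f_grip is the grip in N (None keeps the last); returns when the fingers have stopped.
- r.hold(seconds).
- inverse_kinematics(position, orientation): joint angles nearest the present ones, or None.
- vision.snapshot(name): name is "scene" or "top" or "wrist"; returns the picture (384x512x3 uint8, red, green, blue); there is no depth.
- vision.get_calibration(name): a dict with "fx", "fy", "cx", "cy" (pixels), "D" ([k1, k2, p1, p2, k3] as OpenCV has them; the pictures are not rectified), "position" and "orientation" of the camera in the world. Camera axes: x right, y down, z forward; pixel columns grow to the right and rows downward; lengths in m; the calibration is good to about 2 mm. A picture is of the moment at which its call begins: read the wrist's pose just before it. get_calibration takes no time and is no camera call; for the wrist camera it gives the pose at the moment of the call.
A pose or a line that the arm cannot do raises r.PlanningError and nothing moves.
- r.sign_off(): hands the job in; it is judged then, once.
Trained networks look in the newest picture that a camera, given by its name, has taken for a name from the list of things; names that differ only in an ending like _2 or _b are one class to them, and where a whole thing is asked for, a point or a joint stands for the part that bears it (a point fixed in the world has none). Each returns a list of dicts, best first, with "score" (0 to 1); they miss things now and then, are a little off and sometimes report something else, mostly with a low value. They report only what shows in the picture. A call takes as long as a camera call. They do not tell look-alikes from the thing itself.
- models.boxes_of(thing, camera): "at" ([x, y, z] in m, in world coordinates, good to about 4 mm: the middle of the surface that is visible of it).
- models.regions_of(thing, camera): "pixels" (384x512 bool, what is visible of it).
- models.mark_of(thing, camera): "at" ([x, y, z] in m, in world coordinates, good to about 4 mm: a listed point, or the origin of a listed thing).
Readings, each from a call of its own:
- telemetry.current_t(): time.
- telemetry.current_joints(): joint angles.
- telemetry.current_dq(): joint speeds.
- telemetry.current_joint_efforts(): joint torques, N m.
- telemetry.current_ee_pos(): TCP position.
- telemetry.current_tool_rot(): TCP orientation.
- telemetry.current_wrist_force(): force on the tool from outside, world axes, zero at the start.
- telemetry.current_torque(): the same for the moment, N m.
- telemetry.current_opening(): finger opening in m.
- telemetry.current_finger_force(): force on a finger pad.
Only numpy, scipy, OpenCV 4.12 (cv2) and the standard library are available. Lean on these libraries where they do the work, as an engineer would, in place of code of your own. Each camera call takes 0.05 s, during which the arm holds its last target. There are 200 camera calls.

## Task

Three pistons stand in a touching row in the guide rail. Without lifting any of them, and pushing only on the last one (the one furthest from the yellow end stop), slide the row along the rail as one train until the front piston is fully home against the end stop and all three sit close together. Then push the red keeper bar round until it lies square across the rail behind the last piston, let go, and leave the grease tin, the cup and the bearing beside the rail where they are.

Things in the scene. Friction and masses are not known exactly. Their poses are not given: they have to be found in the camera images.
- rail: Fixed aluminium guide rail 96 x 420 x 18 mm, yaw within 20 degrees. Origin: centre of its underside on the worktop; y runs along the channel to the end stop, x across (away from the robot), z up. Channel floor 6 mm up; fences with inner faces at x = +-37, outer at +-45 mm, tops 18 mm up. Open at the other end (y = -210 mm). An ear with the keeper's pivot juts from the near side.
- stop_face (a point): Centre of the face of the yellow end stop block that the front piston must meet; at rail x = 0, y = +190 mm, 30 mm above the worktop. The block is 90 mm wide and its top is 48 mm above the worktop.
- piston_front: Piston, light metal with dark crown up, about 68 to 69 mm diameter, 59 mm high, about 0.22 kg, origin at the centre of its underside; stands on the channel floor, nearest the end stop. Starts with 60 to 105 mm free between it and the stop.
- piston_middle: Identical piston in the middle of the row, touching its neighbours or within 1 mm of them.
- piston_rear: Identical piston, last of the row, furthest from the stop: the only one that may be pushed. With the train home its centre lies about 171 mm before the stop face.
- keeper (a joint): Red keeper bar on an upright pin, rad: 0 = alongside the rail outside its near fence, pointing away from the stop; grows as the free end swings over the channel towards the stop, up to its limit 1.571, square across. Starts between 0 and 0.22, light friction, stays where left. Bar 8 mm thick, 126 mm from pivot to end, 22 to 42 mm above the worktop.
- keeper_pivot (a point): On the keeper's turning axis at the bar's mid height, 32 mm above the worktop; at rail x = -75 mm, y = -24 mm.
- keeper_end (a point): On the keeper bar's centre line, 120 mm from the pivot, 32 mm above the worktop; a black upright peg of 12 mm diameter stands here, its top 64 mm above the worktop.
- grease_tin: Bystander: green grease tin, 67 mm diameter, 58 mm high, origin at the centre of its underside; leave it alone.
- steel_cup: Bystander: open steel cup, 70 mm diameter, 55 mm high, origin at the centre of its underside; leave it alone.
- bearing: Bystander: ball bearing lying flat, 47 mm diameter, 14 mm high, origin at the centre of its underside; leave it alone.
Mind the look-alikes: they are no part of the job. What is shaped like the piston_rear but purple is not meant. Leave any purple look-alike of the piston_middle alone.

How it is judged:
On the way:
1. the three pistons are pushed home against the end stop and each other while the keeper is still open (y of piston_front in the frame of rail above 0.151 m and y of piston_middle in the frame of rail above 0.082 m and y of piston_rear in the frame of rail above 0.013 m and angle between each of piston_front, piston_middle, piston_rear's own z axis and vertical below 0.1 rad and x of piston_front in the frame of rail between -0.012 and 0.012 m and z of each of piston_front, piston_middle, piston_rear in the frame of rail below 0.012 m and x of piston_middle in the frame of rail between -0.012 and 0.012 m and x of piston_rear in the frame of rail between -0.012 and 0.012 m and value of joint keeper below 0.9 rad), for 0.2 s.
At the end, for the whole second after the job is handed in: All three pistons stand upright in the rail and at rest, the front one within about 5 mm of the end stop and the row closed up (no more than 6 mm of slack over the whole row), and the keeper bar lies across the rail (over 1.45 rad) (y of piston_front in the frame of rail above 0.151 m and y of piston_middle in the frame of rail above 0.082 m and y of piston_rear in the frame of rail above 0.013 m and angle between each of piston_front, piston_middle, piston_rear's own z axis and vertical below 0.1 rad and x of piston_front in the frame of rail between -0.012 and 0.012 m and z of each of piston_front, piston_middle, piston_rear in the frame of rail below 0.012 m and x of piston_middle in the frame of rail between -0.012 and 0.012 m and x of piston_rear in the frame of rail between -0.012 and 0.012 m and value of joint keeper above 1.45 rad and linear speed of each of piston_front, piston_middle, piston_rear below 0.02 m/s); the robot touches nothing.
It fails at once if a piston is lifted off the rail's floor by more than 10 mm or tipped (height (world z) of any of piston_front, piston_middle, piston_rear above 0.016 m or angle between any of piston_front, piston_middle, piston_rear's own z axis and vertical above 0.3 rad).
It fails at once if the robot pushes on the front or the middle piston (contact force between any of the arm, the fingers and piston_front above 1 N or contact force between any of the arm, the fingers and piston_middle above 1 N).
It fails at once if the grease tin, the cup or the bearing is moved by more than 15 mm (distance of any of grease_tin, steel_cup, bearing from where it was at the start of the episode above 0.015 m).
It also fails if it takes over 53 s, if anything falls off the work surface, if the arm or the gripper's body presses on something with over 40 N, if the wrist force passes 120 N, or if a joint passes its speed limit or range.

## Working session

There is one attempt and no reset: what is moved stays moved. The work goes in short steps, each a Python script; the robot and the scene stay as the last script left them, time stands still between calls to the robot, and variables do not carry over. Pictures are saved under pics/ and viewed, at most 10 in all, crops included, and the job is handed in when it is done.

```bash
mkdir -p pics; ls; python3 - <<'E'
from plant import r, vision, models, telemetry
import cv2,numpy as np
for c in("scene","top"):
    im=vision.snapshot(c); cv2.imwrite(f"pics/{c}0.png",im[:,:,::-1])
    k=vision.get_calibration(c); print(c,np.round(k["position"],3),np.round(k["orientation"],3),k["fx"])
    for n in("rail","stop_face","piston_front","piston_middle","piston_rear","keeper_pivot","keeper_end","grease_tin","steel_cup","bearing"):
        print(n,[(np.round(d["at"],3).tolist(),round(d["score"],2)) for d in models.mark_of(n,c)][:5])
print(telemetry.current_t())
E
```

```text
pics
scene [0.854 0.403 0.751] [-0.103  0.314  0.9   -0.284] 347.60766810777767
rail [([0.542, 0.015, -0.001], 0.96), ([0.542, 0.018, 0.008], 0.28), ([0.552, 0.205, 0.03], 0.27)]
stop_face [([0.55, 0.208, 0.029], 0.61)]
piston_front [([0.544, 0.087, 0.006], 0.85)]
piston_middle [([0.347, -0.113, -0.002], 0.58), ([0.546, 0.016, 0.006], 0.55), ([0.657, -0.091, -0.001], 0.3), ([0.469, -0.007, 0.032], 0.24)]
piston_rear [([0.541, -0.055, 0.007], 0.84), ([0.403, 0.054, -0.004], 0.73), ([0.744, -0.09, -0.003], 0.66)]
keeper_pivot [([0.471, -0.004, 0.032], 0.63)]
keeper_end [([0.476, -0.132, 0.034], 0.88), ([0.669, 0.081, 0.001], 0.54)]
grease_tin [([0.668, 0.078, 0.004], 0.72)]
steel_cup [([0.436, 0.169, 0.002], 0.78)]
bearing [([0.658, -0.093, -0.0], 0.65)]
top [0.425 0.016 0.997] [-0.06   0.707 -0.703  0.04 ] 392.0421260891617
rail [([0.546, 0.015, -0.001], 0.92)]
stop_face [([0.556, 0.206, 0.029], 0.93)]
piston_front [([0.545, 0.087, 0.006], 0.75)]
piston_middle [([0.349, -0.108, 0.001], 0.91), ([0.542, 0.015, 0.005], 0.61)]
piston_rear [([0.749, -0.09, -0.002], 0.81), ([0.403, 0.058, 0.005], 0.8), ([0.536, -0.054, 0.006], 0.66)]
keeper_pivot [([0.469, -0.012, 0.034], 0.46)]
keeper_end [([0.475, -0.126, 0.034], 0.54)]
grease_tin [([0.665, 0.079, 0.0], 0.84)]
steel_cup [([0.437, 0.169, 0.003], 0.84)]
bearing [([0.654, -0.093, -0.003], 0.55), ([0.666, 0.076, -0.0], 0.19)]
1.1
```

```bash
python3 -c "
import cv2
a=cv2.imread('pics/top0.png');cv2.imwrite('pics/top0b.png',cv2.resize(a[40:340,60:460],None,fx=2,fy=2,interpolation=cv2.INTER_CUBIC))"
```

```text
(no output)
```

View pics/scene0.png

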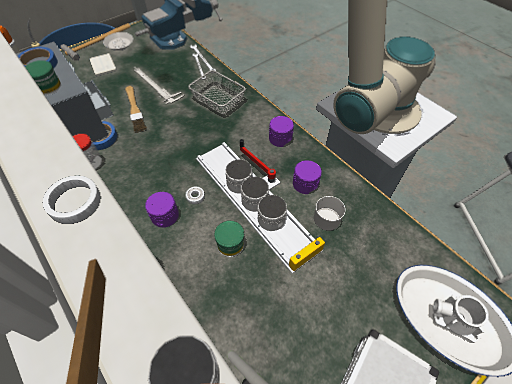

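View pics/top0b.png

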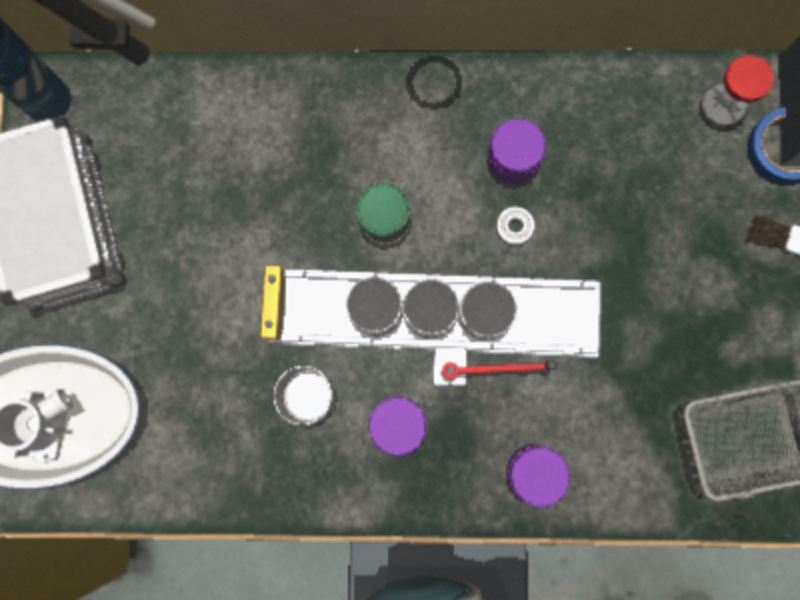

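The picture shows the row of three grey, dark-crowned pistons in the rail at crop px (374,305), (431,308) and (489,310). The stop is on the left and the red keeper is open, with its peg at (548,366). Piston look-alikes: purple at (397,426), (540,475) and (517,150). The rear piston is the grey one at (489,310), because it is in the channel and furthest from the yellow stop. The crop above already confirms this. Next I'll fit the rail frame.

```bash
cat > h.py <<'E'
from plant import r, gripper_to, inverse_kinematics, vision, models, telemetry
import cv2,numpy as np
from scipy.spatial.transform import Rotation as R
def bp(cam,px,z):
    k=vision.get_calibration(cam);K=np.array([[k["fx"],0,k["cx"]],[0,k["fy"],k["cy"]],[0,0,1]])
    u=cv2.undistortPoints(np.array(px,float).reshape(-1,1,2),K,np.array(k["D"])).reshape(-1,2)
    q=k["orientation"];d=R.from_quat([q[1],q[2],q[3],q[0]]).apply(np.c_[u,np.ones(len(u))])
    p=np.array(k["position"]);return p+d*((z-p[2])/d[:,2])[:,None]
def down(a): # tool z down, tool y axis at world heading a
    y=np.array([np.cos(a),np.sin(a),0]);z=np.array([0,0,-1.]);x=np.cross(y,z)
    q=R.from_matrix(np.c_[x,y,z]).as_quat();return np.array([q[3],q[0],q[1],q[2]])
E
python3 - <<'E'
from h import *
f=lambda c:np.array(c,float)/2+[60,40]
e=bp("top",f([[283,270],[600,282],[283,343],[600,356]]),.018)
print("fence ends far +y,-y; near +y,-y",e.round(4).tolist())
for a,b in((0,1),(2,3)):
    d=e[a]-e[b]; print("yaw",np.arctan2(-d[0],d[1]))
print("crowns",bp("top",f([[374,305],[431,308],[489,310]]),.065).round(4).tolist())
print("stop top corners",bp("top",f([[265,266],[281,267],[263,337],[278,338]]),.048).round(4).tolist())
print("pivot, peg",bp("top",f([[450,371]]),.042).round(4).tolist(),bp("top",f([[549,366]]),.060).round(4).tolist())
E
```

```text
fence ends far +y,-y; near +y,-y [[0.5935, 0.2019, 0.018], [0.5795, -0.1982, 0.018], [0.5006, 0.1991, 0.018], [0.4868, -0.1958, 0.018]]
yaw -0.034936755172705974
yaw -0.03490230292786563
crowns [[0.5432, 0.0821, 0.065], [0.5399, 0.0137, 0.065], [0.5378, -0.0555, 0.065]]
stop top corners [[0.5933, 0.2187, 0.048], [0.5921, 0.1988, 0.048], [0.5054, 0.2182, 0.048], [0.5043, 0.1998, 0.048]]
pivot, peg [[0.4659, -0.0097, 0.042]] [[0.4719, -0.1264, 0.06]]
```

```bash
cat >> h.py <<'E'
O=np.array([.5415,.014]);YAW=-.036
c,s=np.cos(YAW),np.sin(YAW)
def W(x,y,z): return [O[0]+c*x-s*y,O[1]+s*x+c*y,z]
def L(p): d=np.array(p[:2])-O; return np.array([c*d[0]+s*d[1],-s*d[0]+c*d[1]])
E
python3 - <<'E'
from h import *
for k in(0,np.pi):
    for pos,a in((W(0,-.14,.15),YAW),(W(0,-.03,.04),YAW),(W(-.09,-.11,.04),YAW-np.pi/2+.09)):
        q=inverse_kinematics(pos,down(a+k)); print(k,None if q is None else np.round(q,2))
E
```

```text
0 [-0.36  0.3   1.68 -0.    1.16 -0.32]
0 [-0.16  0.4   1.85 -0.    0.89 -0.12]
0 [-0.36  0.3   2.03 -0.    0.81  1.16]
3.141592653589793 None
3.141592653589793 None
3.141592653589793 [-0.36  0.3   2.03 -0.    0.81 -1.98]
```

```bash
python3 - <<'E'
from h import *
q=down(YAW)
gripper_to(.024,20)
r.move_to(W(0,-.145,.16),q)
r.move_l(W(0,-.145,.041),vel=.12)
print(telemetry.current_t(),telemetry.current_wrist_force())
f0=np.array(telemetry.current_wrist_force())
g=r.move_l(W(0,-.06,.041),vel=.04,guard=15)
p=telemetry.current_ee_pos();print(g,L(p),np.array(telemetry.current_wrist_force())-f0,telemetry.current_t())
im=vision.snapshot("top");cv2.imwrite("pics/top1.png",cv2.resize(im[90:240,150:400,::-1],None,fx=3,fy=3))
E
```

```text
5.4917 [-0.28376957 -0.18483929 -1.19619895]
False [ 0.00032086 -0.060498  ] [ 0.14868718 -5.27631245  1.11279028] 7.7667
```

View pics/top1.png

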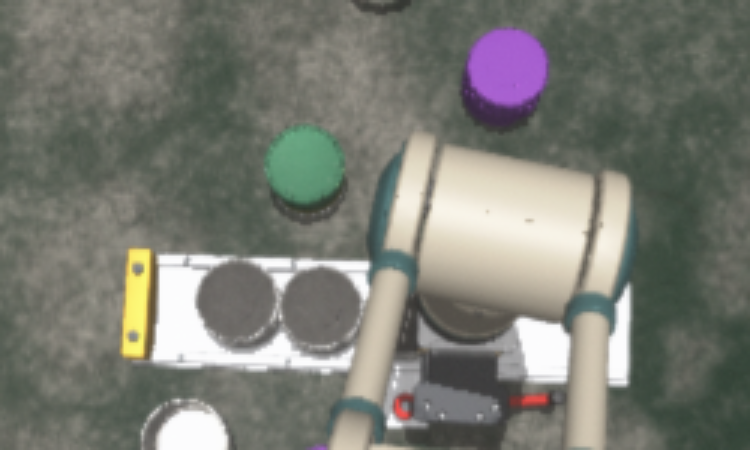

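The picture shows the row closed up and advancing (front crown at (238,303), stop at (138,305)). Nothing else has moved, so I'll carry on to the stop.

```bash
python3 - <<'E'
from h import *
g=r.move_l(W(0,.005,.041),vel=.035,guard=14)
p=telemetry.current_ee_pos();print(g,L(p),telemetry.current_wrist_force(),telemetry.current_t())
if g:
    r.hold(.4)
    print(telemetry.current_wrist_force())
    r.move_l(W(0,L(p)[1]-.03,.041),vel=.08)
    r.move_l(W(0,L(p)[1]-.03,.14),vel=.15)
    gripper_to(0.0,20)
    r.move_to(W(-.13,-.12,.14),down(YAW-np.pi/2+.09))
    im=vision.snapshot("top");cv2.imwrite("pics/top2.png",cv2.resize(im[90:240,150:400,::-1],None,fx=3,fy=3))
    im=vision.snapshot("scene");cv2.imwrite("pics/sc2.png",cv2.resize(im[120:280,170:370,::-1],None,fx=3,fy=3))
    for cam in("top","scene"):
        for n in("piston_front","piston_middle","piston_rear","keeper_end","stop_face"):
            print(cam,n,[(L(d["at"]).round(3).tolist(),round(d["score"],2)) for d in models.mark_of(n,cam)][:4])
    print(telemetry.current_t(),telemetry.current_opening())
E
```

```text
True [ 0.00018398 -0.01989656] [ 0.1906877  -3.71852548  2.17523948] 9.025
[-0.00820726 -2.09095251  1.42879209]
top piston_front [([0.002, 0.087], 0.32)]
top piston_middle [([-0.187, -0.131], 0.67), ([0.005, 0.086], 0.62)]
top piston_rear [([-0.005, 0.02], 0.89), ([-0.138, 0.038], 0.89), ([0.212, -0.092], 0.85)]
top keeper_end []
top stop_face [([0.004, 0.19], 0.97)]
scene piston_front [([0.001, 0.16], 0.8)]
scene piston_middle [([0.006, 0.087], 0.97), ([-0.194, -0.132], 0.75)]
scene piston_rear [([-0.002, 0.021], 0.84), ([0.204, -0.098], 0.76), ([0.124, 0.072], 0.2)]
scene keeper_end [([-0.06, -0.147], 0.78), ([0.001, -0.002], 0.66), ([0.123, 0.071], 0.41)]
scene stop_face [([0.003, 0.089], 0.72), ([0.001, 0.189], 0.63)]
13.05 0.0008003077025693426
```

View pics/top2.png

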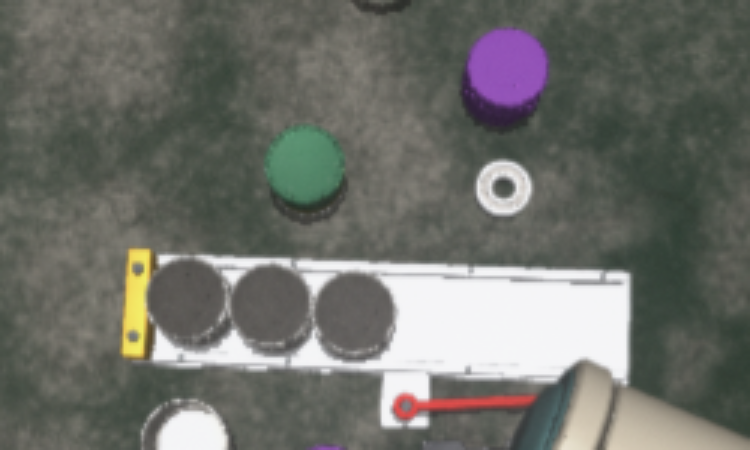

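View pics/sc2.png

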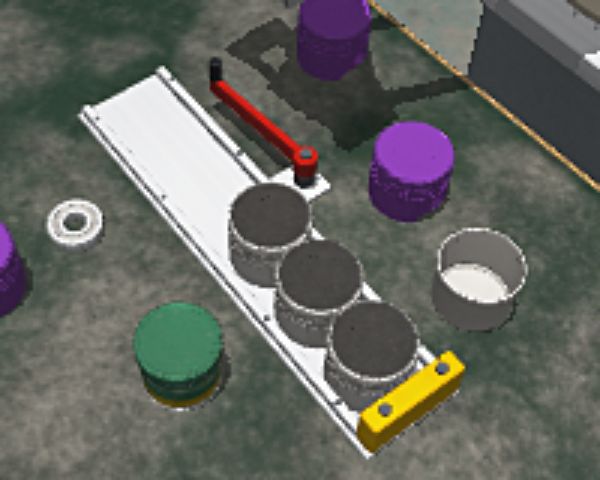

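All three pistons are home and closed up: scene crop (375,340), (320,280), (270,222), with the front one touching the yellow stop. The keeper is open and the bystanders haven't moved. Next I'll swing the keeper.

```bash
python3 - <<'E'
from h import *
def P(t,z=.051,rad=.092,d=.012):
    u=np.array([np.sin(t),-np.cos(t)]);n=np.array([np.cos(t),np.sin(t)])
    a=np.array([-.075,-.024])+rad*u-d*n; return W(a[0],a[1],z)
D=lambda t:down(YAW-np.pi/2+t)
t=-.18
r.move_to(P(t,.12),D(t)); r.move_l(P(t),vel=.12)
for t in np.arange(-.05,1.5,.14).tolist()+[1.54,1.60,1.64]:
    g=r.move_l(P(t),rot=D(t),vel=.07,guard=8)
    if g: break
pe=telemetry.current_ee_pos()
print(g,t,L(pe),L(P(1.571)),telemetry.current_wrist_force(),telemetry.current_t())
im=vision.snapshot("scene");cv2.imwrite("pics/sc3.png",cv2.resize(im[120:280,170:370,::-1],None,fx=3,fy=3))
E
```

```text
False 1.64 [ 0.01766533 -0.03727989] [ 0.01700244 -0.03598126] [ -2.36319146 -19.45686125  -0.72779402] 18.9083
```

View pics/sc3.png

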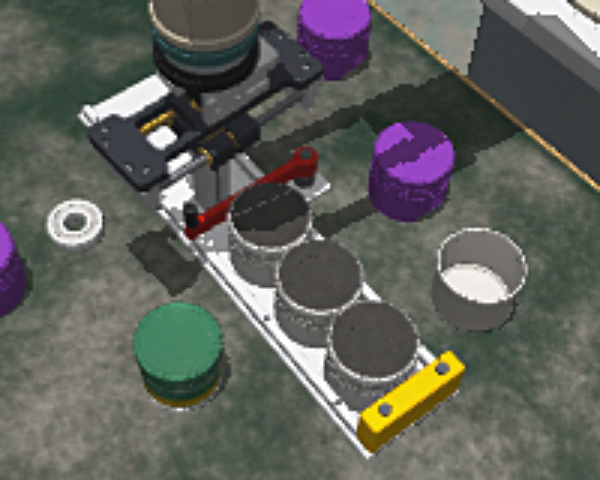

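The bar lies square across the rail, pivot (307,160) to peg (190,215), pressed at its limit with 19 N. Now I'll back off and check.

```bash
python3 - <<'E'
from h import *
p=L(telemetry.current_ee_pos())
r.move_l(W(p[0],p[1]-.035,.051),vel=.08)
r.move_l(W(p[0],p[1]-.035,.17),vel=.15)
r.move_to([.142,-.5,.25],down(YAW-1.4))
r.hold(.3)
for cam in("top","scene"):
    im=vision.snapshot(cam)
    for n in("piston_front","piston_middle","piston_rear","keeper_end","keeper_pivot","grease_tin","steel_cup","bearing"):
        print(cam,n,[(L(d["at"]).round(3).tolist(),round(d["score"],2)) for d in models.mark_of(n,cam)][:3])
    if cam=="top": cv2.imwrite("pics/top4.png",cv2.resize(im[90:240,150:400,::-1],None,fx=3,fy=3))
print(telemetry.current_t())
E
```

```text
top piston_front [([0.004, 0.158], 0.66)]
top piston_middle [([-0.19, -0.132], 0.73), ([-0.001, 0.087], 0.66), ([0.006, 0.191], 0.31)]
top piston_rear [([0.211, -0.096], 0.92), ([-0.006, 0.021], 0.86), ([-0.138, 0.039], 0.83)]
top keeper_end [([0.051, -0.023], 0.67)]
top keeper_pivot [([-0.069, -0.027], 0.61)]
top grease_tin [([0.122, 0.068], 0.63)]
top steel_cup [([-0.111, 0.152], 0.92)]
top bearing [([0.115, -0.103], 0.66)]
scene piston_front [([0.002, 0.162], 0.83)]
scene piston_middle [([0.005, 0.089], 0.94), ([-0.191, -0.133], 0.64)]
scene piston_rear [([-0.0, 0.021], 0.76), ([-0.139, 0.035], 0.74), ([0.121, 0.069], 0.73)]
scene keeper_end [([0.049, -0.027], 0.82)]
scene keeper_pivot [([-0.073, -0.02], 0.84)]
scene grease_tin [([0.124, 0.072], 0.78)]
scene steel_cup [([-0.113, 0.154], 0.74)]
scene bearing [([0.122, -0.103], 0.59)]
23.9667
```

View pics/top4.png

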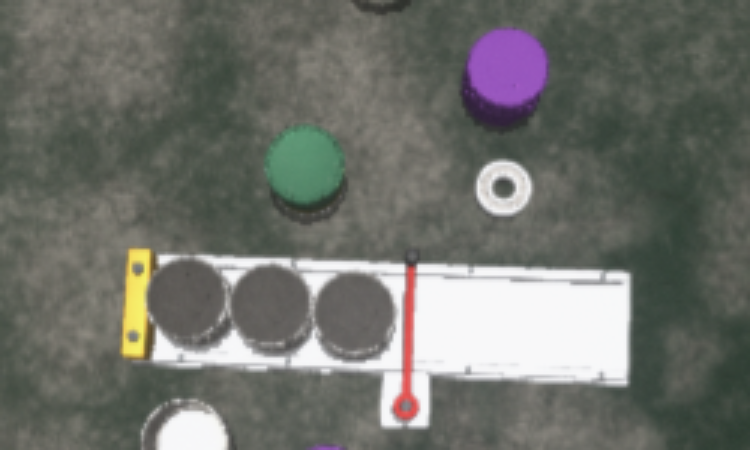

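The train is home and closed up. The keeper lies square across the rail, from (405,407) to (411,258), and the bystanders are where they were. Handing in.

```bash
python3 -c "
from plant import r
print(r.sign_off())"
```

```text
the job is handed in; nothing more can be done
None
```

Job handed in at about 24 s: in the last pictures all three pistons were home against the stop, the keeper lay square across the rail behind them, and the tin, cup and bearing had not moved; the hand-in call gave no verdict.

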